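# Release a centrifuge lid by feeling for the hidden release hole

### The arm

A 6-joint arm with a two-finger parallel gripper is mounted at the origin on the work surface. World frame = base frame: x ahead of the robot, y to its left, z up, the work surface at z = 0. Lengths are in m, angles in rad, forces in N, time in s.
With the tool pointing down it reaches from about 0.25 to 0.775 m from the base axis. Payload 4 kg.
Tool frame: the origin (TCP) lies at the very end of the fingers, on their centre line; the grasp point (between the pads) lies 19 mm behind it; z points along the fingers, x is the direction in which the jaws open and shut, and the axes are right-handed (so a half turn about z gives the same grasp; the last joint's range is limited). The gripper opens to 94 mm and grips with 3 to 60 N. Pads are 16 mm wide; open, the fingers measure 119 mm over their backs; the gripper's body (75 mm by 177 mm) begins 78 mm behind the grasp point.
Start: joints at [1.098, 0.087, 1.371, -0, 1.684, -0.103], TCP at [0.199, 0.513, 0.206] pointing down, gripper open.
Joint ranges: [-3.1, 3.1], [-0.76, 2.03], [0.27, 2.55], [-1.08, 4.22], [0.17, 2.65], [-2.57, 2.57]. Speed limits (rad/s): [2.79, 2.79, 3.14, 3.14, 3.14, 3.14].

### API

Orientations are given as [roll, pitch, yaw] about the fixed x, y, z axes, in that order (R = Rz(yaw) Ry(pitch) Rx(roll)).
In Python, from station import ctrl gives the robot as it stands.
- The arm moves only by the tool send_rows, never from a script. Its argument "targets" is a list of rows, each a list of 3 entries, a list of its own where there are three numbers: the shift along the world's x, y, z as a fraction of full scale, then the turn about the world's z as a fraction of full scale, then the closure, from 0 (fully open) to 1 (shut). A call has exactly 10 rows; each row is the pose to reach, as a shift and turn from the pose measured when the call began, turning the shorter way round; what a row does not reach only later rows make up. Full scale, the value 1, is 0.6 m for a shift and 360 degrees for a turn. A row lasts 1/8 s, in which the tool goes at most 62.5 mm and 10.7 degrees, less where a joint would pass 70% of its speed; a pose out of reach is approached as far as the arm can. A call with a number of a shift or a turn outside -1 to 1 is refused whole. A call with a gripper value outside its range is refused whole. The fingers move at their own pace and stop on an object; "force" is the grip in N (left out, the last holds). Time passes only in rows, so rows that repeat a pose let the fingers close, or fill a call up. It gives the time, the measured TCP pose, the force and the opening at its end, in the units of the state.
- ctrl.get_state(): the state, without advancing time (a new reading comes with each control period).
- ctrl.get_image(name): name is "scene" or "top"; returns the picture (420x560x3 uint8, blue, green, red); there is no depth.
- ctrl.camera_params(name): a dict with "vertical_fov" (degrees; the focal length in pixels is half the picture's height over the tangent of half this angle, whatever the lens; pixels are square), "cx", "cy" (the principal point, pixels), "k1" (the pictures are not rectified: a ray, as slopes to the right and down, at radius r is drawn at 1 + k1 r^2 times it, then the intrinsics apply), "extrinsics" (4x4, takes a point from camera to world coordinates). Camera axes: x right, y down, z forward; pixel columns grow to the right and rows downward; lengths in m; the calibration is good to about 2 mm. A picture is of the moment at which its call begins. camera_params takes no time and is no camera call.
- ctrl.close_job(): hands the job in, once; it reports no verdict.
The state is a dict: "clock": time; "qpos": joint angles; "qd": joint speeds; "joint_efforts": joint torques, N m; "tcp_pos": TCP position; "orientation": TCP orientation; "contact_force": force on the tool from outside, world axes, zero at the start; "ft_torque": the same for the moment, N m; "opening": finger opening in m.
Only numpy, scipy, OpenCV 4.12 (cv2) and the standard library are available. Lean on these libraries where they do the work, as an engineer would, in place of code of your own. Each camera call takes 0.05 s, during which the arm holds its last target.

### The job

The bench centrifuge has lost power with its lid shut. Take the release pin out of the wooden rack, feel with its tip along the slot in the sloped front panel until it drops into the hidden release hole, and push the plunger in there fully home so that the lid lifts ajar; then stand the pin upright in the rack hole it came from. Do not touch the lid itself, and leave the beaker, the bottle and the dish where they stand.

Things in the scene. Friction and masses are not known exactly. Their poses are not given: they have to be found in the camera images.
- centrifuge: White bench centrifuge, 325 x 240 x 170 mm high, fixed to the bench. Origin: centre of its underside; +x points to its rear, +y to its left as the robot sees it at yaw 0, z up. Its sloped grey front panel faces the robot; the round lid is on top behind the panel.
- panel: Flat sloped grey front panel of the centrifuge, 120 mm up the slope x 240 mm wide, its normal leaning 32 degrees from vertical to the front. Origin: centre of the slot's mouth, on the surface. x uphill in the panel, y along the slot, z out along the normal. Uphill of the slot (x 23 to 49 mm) it bears a blank screen and two dials up to 10 mm high.
- slot (a point): Centre of the slot's mouth (same point as the panel's origin). The slot is straight, 14 mm wide and 90 mm long (panel y -45 to +45 mm), with a flat black floor 4 mm below the panel. The release hole lies somewhere in that floor, its centre at panel y -30 to +30 mm: new each time, not reported, black in black. It is 13 mm long along y, as wide as the slot, and runs in along the panel's normal.
- plunger (a joint): Travel in m of the black plunger deep in the release hole: 0 out, 0.006 fully home. Its top lies 12 mm below the slot floor; it pushes 6 mm farther in along the panel's normal against about 10 N, to a hard stop, and stays where left. A lever makes it lift the lid. Only the pin fits in, held about along the panel's normal (it has 2 to 3 mm of play each side).
- lid: Round white lid, 200 mm across and 24 mm thick, its top about 173 mm above the bench when shut. Origin at the middle of its front edge, 100 mm before its centre. Its z axis is vertical when shut; 0.15 rad ajar, tilted up about its rear hinge (front edge 30 mm up), when the plunger is home. Not to be touched.
- rack: Wooden test-tube rack, 80 x 265 mm, fixed to the bench; origin at the centre of its underside, y along its row of five holes (y = 90, 45, 0, -45, -90 mm; 19 mm across). Top board 15 mm thick, upper face at 100 mm; lower board's face at 20 mm; end boards at y = +-125 mm rise to 120 mm. Glass tubes 16 mm across stand in the last two holes and reach 172 mm; the pin is in the second.
- rack_hole (a point): Centre of the mouth of the pin's own hole (y = 45 mm in the rack's frame), on the upper face of the rack's top board.
- pin: Release pin, about 90 g, upright in its rack hole at the start: steel rod 8 mm thick, 80 mm long, the last 3 mm tapering to 5 mm, below a grey grip. Origin: on the axis, underside of the round collar (32 mm across, 6 mm thick) that rests on the rack; z up along the grip, away from the tip. Grip: square bar 22 x 22 mm, sides along x and y, from 6 to 70 mm above the origin.
- pin_tip (a point): End of the pin's steel rod, on its axis, 80 mm below the pin's origin.
- beaker: Loose glass beaker, 68 mm across and 90 mm high, origin at the centre of its underside; bystander.
- bottle: Loose white plastic bottle, 60 mm across and 150 mm high, origin at the centre of its underside; bystander.
- dish: Loose white shallow dish, 84 mm across and 16 mm high, origin at the centre of its underside; bystander.
There are look-alikes about, which are no part of the job. There is more than one size of the pin; the job needs the smallest.

How it is judged:
On the way:
1. the pin, with its tip deep in the hole, has pushed the plunger home and the lid is ajar (0.1 rad or more) (value of joint plunger above 0.0045 m and angle between lid's own z axis and vertical above 0.1 rad and z of pin_tip in the frame of panel below -0.012 m), for 0.1 s.
At the end, for the whole second after the job is handed in: The plunger is at least 4.5 of its 6 mm in and the lid stands ajar by 0.1 rad or more; the pin stands at rest in its own rack hole, its collar within 12 mm of the hole's mouth and its axis within 0.12 rad of vertical (value of joint plunger above 0.0045 m and angle between lid's own z axis and vertical above 0.1 rad and distance between pin and rack_hole below 0.012 m and angle between pin's own z axis and vertical below 0.12 rad and linear speed of pin below 0.02 m/s); the robot touches nothing.
It fails at once if the lid is touched by the robot or the pin (contact force between any of the arm, the fingers, pin and lid above 1 N).
It fails at once if the beaker, bottle or dish is moved by more than 30 mm (distance of any of beaker, bottle, dish from where it was at the start of the episode above 0.03 m).
It also fails if it takes over 51 s, if anything falls off the work surface, if the arm or the gripper's body presses on something with over 40 N, if the wrist force passes 120 N, or if a joint passes its speed limit or range.

## Working session

There is one attempt and no reset: what is moved stays moved. The work goes in short steps, Python scripts to look and compute and a tool call to move; the robot and the scene stay as the last step left them, time stands still between calls to the robot, and variables do not carry over. Pictures are saved under pics/ and viewed, and the job is handed in when it is done.

Besides the shell and the picture viewer there is one more tool, called after "Call:" by a JSON object that holds its "api" and its "payload". send_rows: Moves the arm, as the interface text tells. Shift numbers are shares of 0.6 m and turn numbers shares of 360 degrees, none past 1 either way. Its arguments: {"type":"object","properties":{"targets":{"type":"array"},"force":{"type":"number"}},"required":["targets"]}

```bash
mkdir -p pics; ls; python3 - <<'E'
from station import ctrl
import cv2
for n in("scene","top"):
    cv2.imwrite(f"pics/{n}0.png",ctrl.get_image(n)); print(n,ctrl.camera_params(n))
print(ctrl.get_state())
E
```

```text
pics
scene {'vertical_fov': 47.364696220579816, 'cx': 280.80378211239474, 'cy': 215.91895138708432, 'k1': -0.1678899619702994, 'extrinsics': array([[ 0.22805688,  0.51033947, -0.82918254,  1.37899221],
       [ 0.97360279, -0.12772094,  0.18916918, -0.2589151 ],
       [-0.00936347, -0.85043576, -0.52599557,  0.68344908],
       [ 0.        ,  0.        ,  0.        ,  1.        ]])}
top {'vertical_fov': 48.121324414018645, 'cx': 285.2257086059867, 'cy': 210.6695382316849, 'k1': -0.028580101564537344, 'extrinsics': array([[ 0.01651039, -0.99601325,  0.08766422,  0.4498831 ],
       [-0.99984076, -0.01704029, -0.00529971, -0.08078061],
       [ 0.0067724 , -0.08756276, -0.99613598,  0.97652457],
       [ 0.        ,  0.        ,  0.        ,  1.        ]])}
{'clock': 0.1, 'qpos': array([ 1.09787838e+00,  8.78601744e-02,  1.37205027e+00,  1.46854917e-05,
        1.68358956e+00, -1.03101699e-01]), 'qd': array([-0.00066679, -0.0029662 , -0.00430891, -0.00058873,  0.0025217 ,
       -0.0007429 ]), 'joint_efforts': array([ 2.45448842e-03, -3.41249764e+01, -3.03299367e+01,  7.19702546e-02,
        3.03975306e-02, -8.87751798e-05]), 'tcp_pos': array([0.19857788, 0.51239277, 0.20445946]), 'orientation': array([-3.14138183e+00,  1.89571461e-03,  1.20098191e+00]), 'contact_force': array([-0.16857104,  0.12823496, -0.22670741]), 'ft_torque': array([-0.0476295 , -0.02478286, -0.03285465]), 'opening': 0.09410209683111999}
```

View pics/scene0.png

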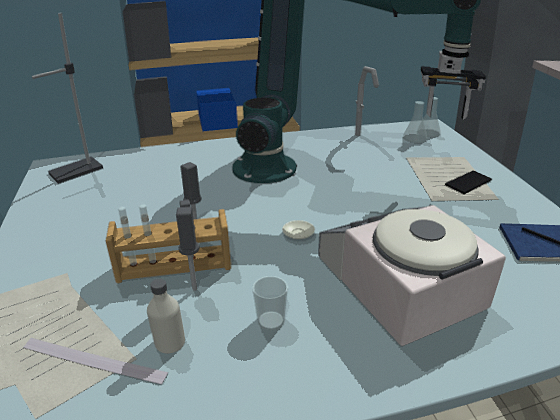

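View pics/top0.png

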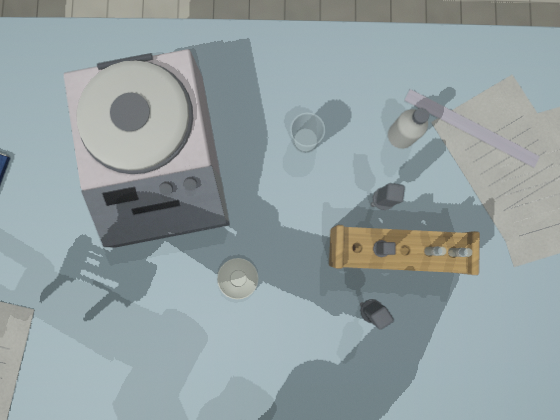

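```bash
python3 - <<'E'
import cv2
s=cv2.imread("pics/scene0.png");t=cv2.imread("pics/top0.png")
a=cv2.resize(s[150:350,90:300],None,fx=3.6,fy=2.95*1.0,interpolation=cv2.INTER_CUBIC)
cv2.imwrite("pics/c1.png",cv2.resize(s[150:310,90:300],None,fx=3.7,fy=3.7,interpolation=cv2.INTER_CUBIC))
cv2.imwrite("pics/c2.png",cv2.resize(t[170:330,320:490],None,fx=3.7,fy=3.7,interpolation=cv2.INTER_CUBIC))
cv2.imwrite("pics/c3.png",cv2.resize(t[40:250,55:240],None,fx=2.8,fy=2.8,interpolation=cv2.INTER_CUBIC))
cv2.imwrite("pics/c4.png",cv2.resize(s[190:350,305:510],None,fx=3.7,fy=3.7,interpolation=cv2.INTER_CUBIC))
E
```

```text
(no output)
```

View pics/c1.png

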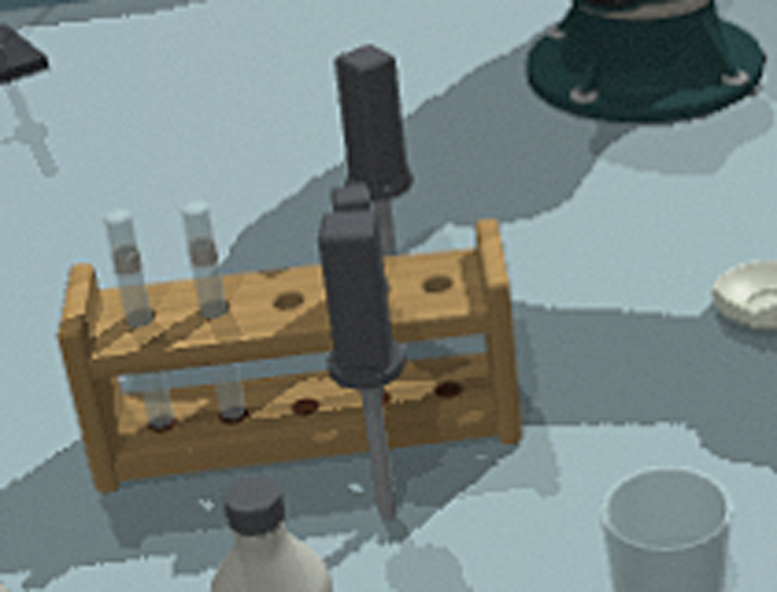

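View pics/c2.png

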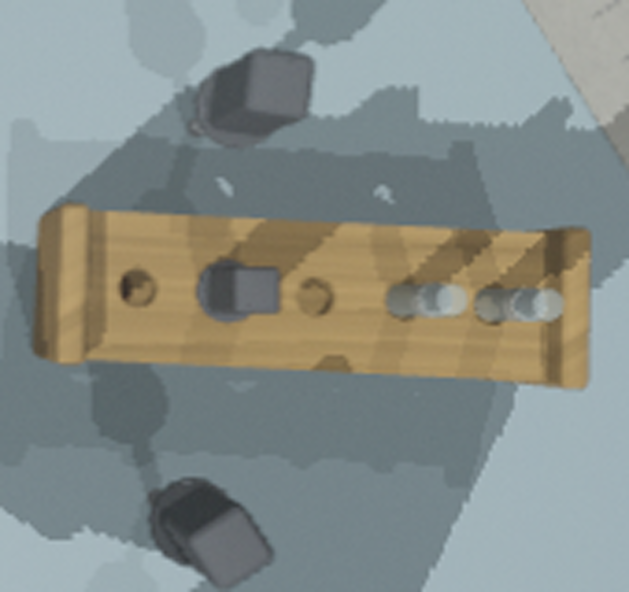

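View pics/c3.png

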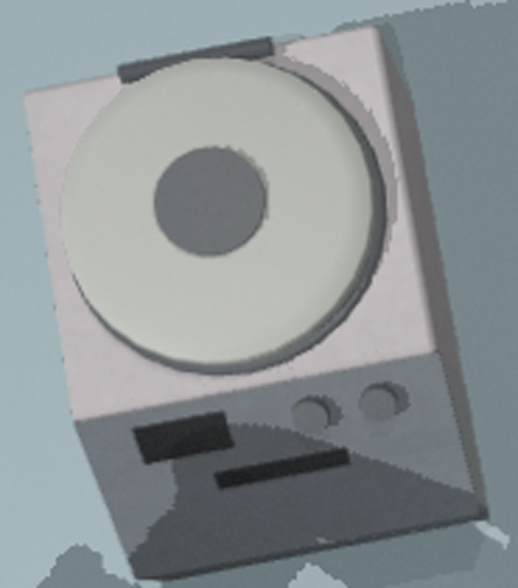

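View pics/c4.png

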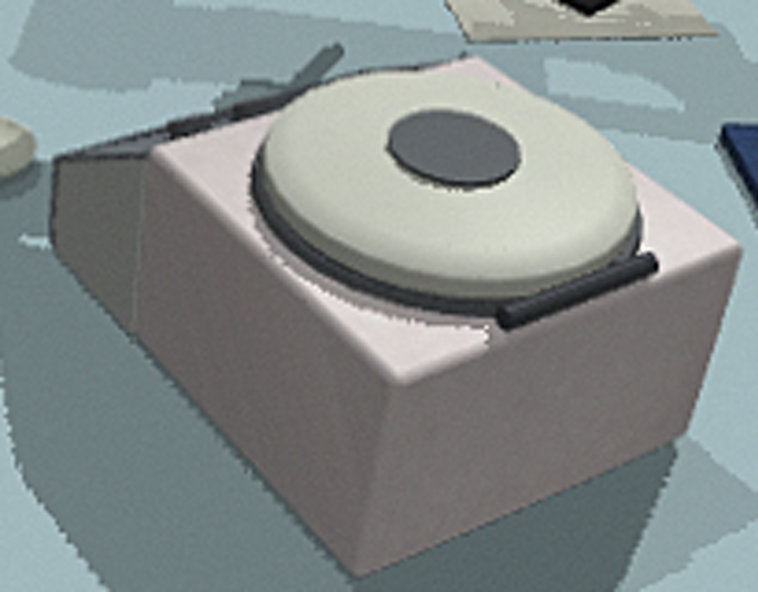

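```bash
cat > h.py <<'E'
import numpy as np, cv2
from station import ctrl
P={n:ctrl.camera_params(n) for n in("scene","top")}
def ray(n,u,v):
    p=P[n];f=210/np.tan(np.radians(p["vertical_fov"])/2)
    d=np.array([(u-p["cx"])/f,(v-p["cy"])/f]);x=d.copy()
    for _ in range(30): x=d/(1+p["k1"]*(x@x))
    E=p["extrinsics"];return E[:3,3],E[:3,:3]@np.array([x[0],x[1],1])
def onz(n,u,v,z):
    o,d=ray(n,u,v);return o+d*(z-o[2])/d[2]
def tri(a,b):
    o1,d1=ray("scene",*a);o2,d2=ray("top",*b)
    s=np.linalg.lstsq(np.c_[d1,-d2],o2-o1,rcond=None)[0]
    p,q=o1+d1*s[0],o2+d2*s[1];return (p+q)/2,np.linalg.norm(p-q)
def proj(n,X):
    p=P[n];f=210/np.tan(np.radians(p["vertical_fov"])/2);E=p["extrinsics"]
    c=E[:3,:3].T@(np.array(X)-E[:3,3]);x=c[:2]/c[2];x=x*(1+p["k1"]*(x@x));return x*f+[p["cx"],p["cy"]]
E
python3 - <<'E'
from h import *
np.set_printoptions(precision=4,suppress=True)
C2=lambda u,v:(320+(u+.5)/3.7-.5,170+(v+.5)/3.7-.5)
C3=lambda u,v:(55+(u+.5)/2.8-.5,40+(v+.5)/2.8-.5)
C1=lambda u,v:(90+(u+.5)/3.7-.5,150+(v+.5)/3.7-.5)
C4=lambda u,v:(305+(u+.5)/3.7-.5,190+(v+.5)/3.7-.5)
h1=onz("top",*C2(138,288),.1);h3=onz("top",*C2(315,298),.1);print("holes top",h1,h3,np.linalg.norm(h1-h3))
g1=onz("scene",*C1(437,284),.1);g3=onz("scene",*C1(289,301),.1);print("holes scene",g1,g3,np.linalg.norm(g1-g3))
# pin top square of rack pin
for z in(.17,):
  for c in((236,268),(278,267),(279,312),(236,310)): print("ptop",onz("top",*C2(*c),z))
# other pins top
for nm,cs in(("back",((252,52),(313,58),(303,110),(243,108))),("front",((235,510),(272,553),(225,588),(193,550)))):
  c=np.mean(cs,0); print(nm,c,[onz("top",*C2(*c),z) for z in(.15,.2)])
print("back pin tri",tri(C1(350,215),C2(*np.mean(((252,52),(313,58),(303,110),(243,108)),0))))
print("front pin tri",tri(C1(367,58),C2(*np.mean(((235,510),(272,553),(225,588),(193,550)),0))))
print("rack pin tri",tri(C1(350,192),C2(257,290)))
# centrifuge
print("panel R top",tri(C4(153,150),C3(437,351)))
print("panel R low",tri(C4(54,158),C3(487,517)))
print("rear R top",tri(C4(400,382),C3(376,28)))
print("rear L top",tri(C4(740,247),C3(26,93)))
for z in(.11,.12,.13):
  print(z,[onz("top",*C3(*c),z) for c in((215,472),(348,449),(218,489),(349,465))])
E
```

```text
holes top [ 0.4605 -0.2201  0.1   ] [ 0.4569 -0.3095  0.1   ] 0.08951181858745605
holes scene [ 0.4629 -0.219   0.1   ] [ 0.4602 -0.3088  0.1   ] 0.08983221131260928
ptop [ 0.4697 -0.2545  0.17  ]
ptop [ 0.4704 -0.274   0.17  ]
ptop [ 0.4496 -0.2744  0.17  ]
ptop [ 0.4502 -0.2544  0.17  ]
back [277.75  82.  ] [array([ 0.5596, -0.279 ,  0.15  ]), array([ 0.553, -0.267,  0.2  ])]
front [231.25 550.25] [array([ 0.3378, -0.2565,  0.15  ]), array([ 0.3446, -0.2459,  0.2   ])]
back pin tri (array([ 0.552 , -0.2651,  0.2071]), np.float64(0.0004573309250732023))
front pin tri (array([ 0.3449, -0.2444,  0.2006]), np.float64(0.002705734335583513))
rack pin tri (array([ 0.4597, -0.2641,  0.1693]), np.float64(0.0005726342289624664))
panel R top (array([0.605 , 0.0532, 0.1369]), np.float64(0.005073835493450433))
panel R low (array([0.5024, 0.0274, 0.0693]), np.float64(0.008367623354731898))
rear R top (array([0.8211, 0.1001, 0.1369]), np.float64(0.00404434275534023))
rear L top (array([0.7726, 0.3285, 0.1377]), np.float64(0.0010831769473400705))
0.11 [array([0.5258, 0.1994, 0.11  ]), array([0.5426, 0.1118, 0.11  ]), array([0.5145, 0.1969, 0.11  ]), array([0.5319, 0.1108, 0.11  ])]
0.12 [array([0.5249, 0.1962, 0.12  ]), array([0.5415, 0.1096, 0.12  ]), array([0.5138, 0.1937, 0.12  ]), array([0.531 , 0.1086, 0.12  ])]
0.13 [array([0.524 , 0.1929, 0.13  ]), array([0.5404, 0.1074, 0.13  ]), array([0.513 , 0.1905, 0.13  ]), array([0.53  , 0.1064, 0.13  ])]
```

```bash
python3 - <<'E'
from h import *
np.set_printoptions(precision=4,suppress=True)
C3=lambda u,v:(55+(u+.5)/2.8-.5,40+(v+.5)/2.8-.5)
C4=lambda u,v:(305+(u+.5)/3.7-.5,190+(v+.5)/3.7-.5)
a=onz("scene",*C4(357,577),0);b=onz("scene",*C4(690,432),0);c=onz("scene",*C4(52,240),0)
print("bot RR",a,"RL",b,"FR",c,"w",np.linalg.norm(a-b),"len",np.linalg.norm(a-c), "yaw",np.degrees(np.arctan2(*(a-c)[1::-1])),np.degrees(np.arctan2(-(b-a)[0],(b-a)[1])))
ll,lr,ul,ur,rr,rl=[C3(*q) for q in((137,579),(487,517),(76,420),(437,351),(376,28),(26,93))]
for z in(.06,.07,.08): print("low w",z,np.linalg.norm(onz("top",*ll,z)-onz("top",*lr,z)),onz("top",*ll,z),onz("top",*lr,z))
for z in(.12,.13,.14,.15): print("up w",z,np.linalg.norm(onz("top",*ul,z)-onz("top",*ur,z)),np.linalg.norm(onz("top",*rl,z)-onz("top",*rr,z)),onz("top",*ul,z),onz("top",*ur,z))
# lid circle centre
t=cv2.imread("pics/top0.png")
print("lid",[onz("top",*C3(219,212),z) for z in(.16,.173)])
E
```

```text
bot RR [0.8167 0.1027 0.    ] RL [0.768  0.3387 0.    ] FR [0.4953 0.035  0.    ] w 0.24097433457163456 len 0.32850583350131474 yaw 11.888812728397125 11.66545475172161
low w 0.06 0.24698437506014115 [0.4545 0.2667 0.06  ] [0.5019 0.0243 0.06  ]
low w 0.07 0.24428958234204012 [0.4545 0.2629 0.07  ] [0.5014 0.0232 0.07  ]
low w 0.08 0.2415947896239392 [0.4544 0.2591 0.08  ] [0.5008 0.022  0.08  ]
up w 0.12 0.24135565045906507 0.2398230988163715 [0.5576 0.2895 0.12  ] [0.6074 0.0534 0.12  ]
up w 0.13 0.23853780194063462 0.23702314297361518 [0.5564 0.2852 0.13  ] [0.6055 0.0518 0.13  ]
up w 0.14 0.23571995342220425 0.23422318713085893 [0.5551 0.2809 0.14  ] [0.6037 0.0502 0.14  ]
up w 0.15 0.23290210490377383 0.23142323128810263 [0.5539 0.2766 0.15  ] [0.6018 0.0487 0.15  ]
lid [array([0.6871, 0.1885, 0.16  ]), array([0.6834, 0.1842, 0.173 ])]
```

```bash
python3 - <<'E'
import cv2
t=cv2.imread("pics/top0.png");s=cv2.imread("pics/scene0.png")
f=lambda im,a,b,c,d,k:cv2.convertScaleAbs(cv2.resize(im[a:b,c:d],None,fx=k,fy=k,interpolation=cv2.INTER_NEAREST),alpha=1.6)
cv2.imwrite("pics/c5.png",f(t,160,255,75,235,5))
cv2.imwrite("pics/c6.png",f(s,195,260,310,440,6))
E
```

```text
(no output)
```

View pics/c5.png

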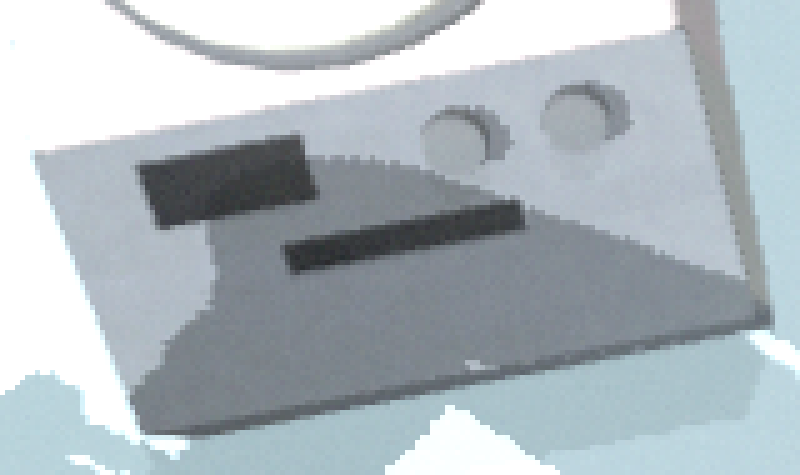

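View pics/c6.png

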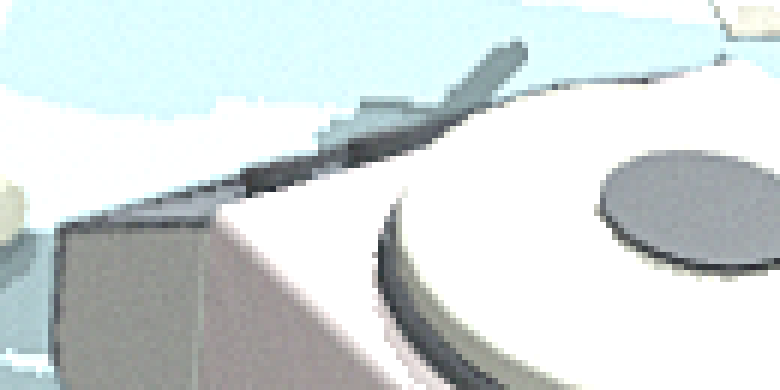

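```bash
python3 - <<'E'
from h import *
np.set_printoptions(precision=4,suppress=True)
T=lambda u,v:(75+u/5-.5,160+v/5-.5)
S=lambda u,v:(310+u/6-.5,195+v/6-.5)
print("Rlow",tri(S(60,228),T(750,318)),"Rtop",tri(S(217,212),T(685,30)))
L={"ll":T(141,428),"lr":T(750,318),"ul":T(36,152),"ur":T(685,30)}
for z in(.06,.07,.08,.09): a,b=[onz("top",*L[k],z) for k in("ll","lr")];print("low",z,np.linalg.norm(a-b),a,b)
for z in(.12,.13,.14,.15): a,b=[onz("top",*L[k],z) for k in("ul","ur")];print("up",z,np.linalg.norm(a-b),a,b)
sl=[T(*q) for q in((285,243),(523,200),(527,229),(290,272))]
for z in(.09,.1,.11,.12):
  q=np.array([onz("top",*p,z) for p in sl]);print(z,"len",np.linalg.norm(q[0]-q[1]),np.linalg.norm(q[3]-q[2]),"wid",np.linalg.norm(q[0]-q[3]),np.linalg.norm(q[1]-q[2]),"c",q.mean(0), np.degrees(np.arctan2(*(q[0]-q[1])[:2]))  )
E
```

```text
Rlow (array([0.5037, 0.0316, 0.0695]), np.float64(0.0007183378801344793)) Rtop (array([0.6042, 0.0522, 0.1373]), np.float64(0.006051435598427853))
low 0.06 0.24085949450915134 [0.4572 0.2686 0.06  ] [0.5042 0.0324 0.06  ]
low 0.07 0.23823152902861955 [0.4571 0.2648 0.07  ] [0.5036 0.0312 0.07  ]
low 0.08 0.2356035635480879 [0.457 0.261 0.08 ] [0.503  0.0299 0.08  ]
low 0.09 0.23297559806755622 [0.4569 0.2572 0.09  ] [0.5024 0.0287 0.09  ]
up 0.12 0.24284618823515214 [0.5572 0.2897 0.12  ] [0.6065 0.0519 0.12  ]
up 0.13 0.24001093755664799 [0.556  0.2854 0.13  ] [0.6047 0.0504 0.13  ]
up 0.14 0.2371756868781437 [0.5547 0.2811 0.14  ] [0.6029 0.0488 0.14  ]
up 0.15 0.2343404361996394 [0.5535 0.2768 0.15  ] [0.601  0.0473 0.15  ]
0.09 len 0.0915371372832349 0.09106254921552985 wid 0.01124424938755967 0.011185770780449227 c [0.5313 0.1599 0.09  ] -11.283617958967032
0.1 len 0.09050459808615861 0.09003536337335323 wid 0.011117414219026546 0.011059595250788678 c [0.5303 0.1571 0.1   ] -11.283617958967028
0.11 len 0.08947205888908243 0.08900817753117657 wid 0.010990579050493455 0.01093341972112802 c [0.5294 0.1544 0.11  ] -11.283617958967012
0.12 len 0.08843951969200613 0.0879809916889999 wid 0.01086374388196022 0.010807244191467578 c [0.5285 0.1517 0.12  ] -11.283617958967085
```

Candidates for the pin (top image): the one in the rack at (388,249), the one behind the rack at (395,193), and the one before the rack at (378,314). The two on the bench have tops at about 0.20 m and are larger. The close crop shows the small one in the rack's second hole, with its top at 0.169 m as expected (0.170), so I choose that one.

Call:
{"api": "send_rows", "payload": {"targets": [[[0.02,-0.1,0.03],0.01,0],[[0.05,-0.2,0.06],0.02,0],[[0.08,-0.3,0.09],0.03,0],[[0.12,-0.4,0.12],0.04,0],[[0.16,-0.5,0.14],0.05,0],[[0.2,-0.6,0.16],0.0533,0],[[0.24,-0.7,0.16],0.0533,0],[[0.28,-0.8,0.16],0.0533,0],[[0.32,-0.9,0.16],0.0533,0],[[0.36,-1.0,0.16],0.0533,0]]}}

```text
clock: 1.35
tcp_pos: [0.4051, -0.0656, 0.3002]
orientation: [3.142, 0.002, 1.535]
contact_force: [0.5, 1.4, -0.6]
opening: 0.094
```

Call:
{"api": "send_rows", "payload": {"targets": [[[0.025,-0.09,0],0,0],[[0.05,-0.18,0],0,0],[[0.075,-0.27,0],0,0],[[0.091,-0.3315,0],0,0],[[0.091,-0.3315,-0.03],0,0],[[0.091,-0.3315,-0.09],0,0],[[0.091,-0.3315,-0.16],0,0],[[0.091,-0.3315,-0.23],0,0],[[0.091,-0.3315,-0.28],0,0],[[0.091,-0.3315,-0.295],0,0]], "force": 25}}

```text
clock: 2.6
tcp_pos: [0.4582, -0.2634, 0.1202]
orientation: [-3.137, -0.002, 1.535]
contact_force: [0.1, 1.2, -0.1]
opening: 0.0943
```

```bash
python3 - <<'E'
from h import *
t=ctrl.get_image("top");s=ctrl.get_image("scene")
cv2.imwrite("pics/d1.png",np.hstack([cv2.resize(t[170:330,320:490],None,fx=2.3,fy=2.3),cv2.resize(s[130:290,120:290],None,fx=2.3,fy=2.3)]))
print(ctrl.get_state())
E
```

```text
{'clock': 2.7, 'qpos': array([-6.28217747e-01,  7.47890614e-02,  1.54982049e+00, -1.22286218e-03,
        1.51819749e+00, -2.16351044e+00]), 'qd': array([-0.00122734, -0.02200948, -0.04663052, -0.0008912 ,  0.00841251,
       -0.00105258]), 'joint_efforts': array([-7.91737286e-03, -3.19799316e+01, -2.87221724e+01, -5.87166008e-02,
       -2.72981037e-03, -1.05825122e-04]), 'tcp_pos': array([ 0.45922025, -0.26414523,  0.12227329]), 'orientation': array([-3.13990325e+00,  3.34410755e-04,  1.53535801e+00]), 'contact_force': array([ 0.66494921, -0.26192466,  0.36523089]), 'ft_torque': array([ 0.05310774, -0.02187126, -0.00527279]), 'opening': 0.09431279009837247}
```

View pics/d1.png

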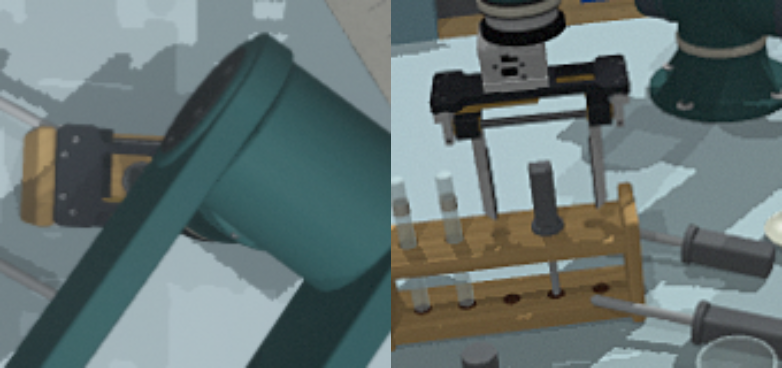

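```bash
python3 - <<'E'
from h import *
s=ctrl.get_image("scene");cv2.imwrite("pics/d2.png",s)
E
```

```text
(no output)
```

View pics/d2.png

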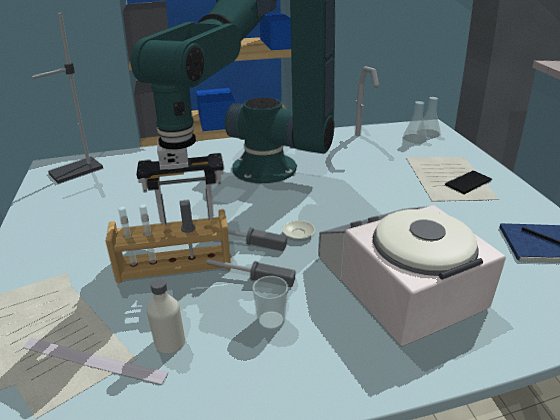

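Call:
{"api": "send_rows", "payload": {"targets": [[[0,0,0],0,0.9],[[0,0,0],0,0.9],[[0,0,0],0,0.9],[[0,0,0],0,0.9],[[0,0,0],0,0.9],[[0,0,0],0,0.9],[[0,0,0],0,0.9],[[0,0,0],0,0.9],[[0,0,0.02],0,0.9],[[0,0,0.05],0,0.9]], "force": 25}}

```text
clock: 4.0
tcp_pos: [0.4597, -0.2645, 0.1543]
orientation: [-3.141, 0.001, 1.535]
contact_force: [0.8, -0.4, 1.0]
opening: 0.0222
```

Call:
{"api": "send_rows", "payload": {"targets": [[[0,0,0.03],0.012,0.9],[[0,0,0.06],0.025,0.9],[[0,0,0.068],0.0372,0.9],[[-0.008,-0.0017,0.068],0.0372,0.9],[[-0.018,-0.0036,0.068],0.0372,0.9],[[-0.0273,-0.0055,0.0675],0.0372,0.9],[[-0.0368,-0.0074,0.066],0.0372,0.9],[[-0.0466,-0.0094,0.0645],0.0372,0.9],[[-0.0555,-0.0112,0.0623],0.0372,0.9],[[-0.0639,-0.0129,0.0602],0.0372,0.9]], "force": 7}}

```text
clock: 5.25
tcp_pos: [0.4209, -0.2723, 0.1902]
orientation: [-3.141, 0.001, 1.769]
contact_force: [0.7, -0.4, -0.2]
opening: 0.022
```

```bash
python3 - <<'E'
from h import *
s=ctrl.get_image("scene");cv2.imwrite("pics/d3.png",cv2.resize(s[130:290,90:290],None,fx=3.7,fy=3.7))
t=ctrl.get_image("top");cv2.imwrite("pics/d3t.png",cv2.resize(t[170:330,320:490],None,fx=3.7,fy=3.7))
print(ctrl.get_state())
E
```

```text
{'clock': 5.35, 'qpos': array([-6.86622111e-01, -1.84112743e-02,  1.50987847e+00, -1.56913433e-03,
        1.65031318e+00, -2.45527302e+00]), 'qd': array([ 0.00638178,  0.00812468, -0.0058365 , -0.00242392,  0.00377022,
        0.00501812]), 'joint_efforts': array([ -0.09413202, -29.79146898, -30.31244874,  -0.10088554,
         0.13066162,  -0.03270284]), 'tcp_pos': array([ 0.42058601, -0.27226804,  0.19011316]), 'orientation': array([-3.14026372e+00,  8.46083306e-04,  1.76852698e+00]), 'contact_force': array([ 1.32797443, -0.92127757, -1.09164634]), 'ft_torque': array([-0.00376791, -0.02396178, -0.00722782]), 'opening': 0.021782209443888763}
```

View pics/d3.png

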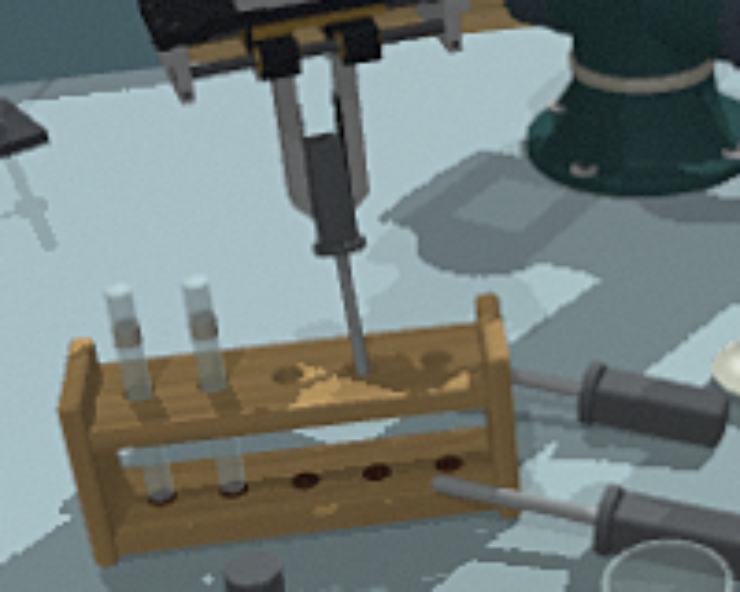

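View pics/d3t.png

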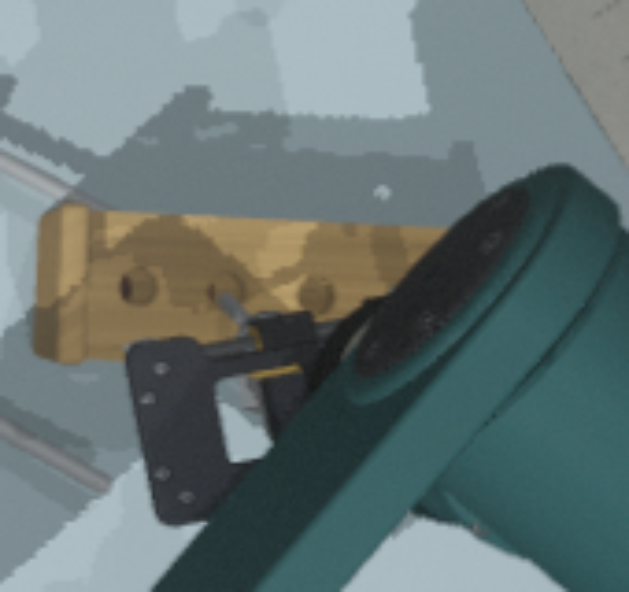

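Call:
{"api": "send_rows", "payload": {"targets": [[[-0.0066,-0.0013,-0.002],0,0.9],[[-0.0132,-0.0027,-0.0045],0,0.9],[[-0.02,-0.004,-0.007],0,0.9],[[-0.0261,-0.0053,-0.0097],0,0.9],[[-0.0325,-0.0066,-0.0128],0,0.9],[[-0.0387,-0.0078,-0.016],0,0.9],[[-0.045,-0.009,-0.0195],0,0.9],[[-0.0506,-0.0102,-0.023],0,0.9],[[-0.0506,-0.0102,-0.023],0,0.9],[[-0.0506,-0.0102,-0.023],0,0.9]], "force": 7}}

```text
clock: 6.6
tcp_pos: [0.3899, -0.2783, 0.176]
orientation: [-3.14, 0.0, 1.768]
contact_force: [-0.1, -0.3, -0.6]
opening: 0.022
```

```bash
python3 - <<'E'
from h import *
s=ctrl.get_image("scene");cv2.imwrite("pics/d4.png",cv2.resize(s[130:290,90:290],None,fx=3.7,fy=3.7))
print(ctrl.get_state())
E
```

```text
{'clock': 6.65, 'qpos': array([-7.36878838e-01, -6.30683739e-02,  1.58069317e+00, -1.77553506e-03,
        1.62494024e+00, -2.50548879e+00]), 'qd': array([ 0.00030397,  0.00167945, -0.00183992, -0.00037947, -0.00099193,
        0.00033625]), 'joint_efforts': array([-3.49244464e-02, -2.78035265e+01, -3.04846466e+01, -6.91531459e-02,
        2.75904767e-02,  7.73591410e-05]), 'tcp_pos': array([ 0.38998343, -0.27827586,  0.17607796]), 'orientation': array([-3.13958879e+00,  2.71160128e-04,  1.76851500e+00]), 'contact_force': array([-0.11777406, -0.27224229, -0.25746727]), 'ft_torque': array([-0.03325186,  0.05353589,  0.04263689]), 'opening': 0.02198866057682992}
```

View pics/d4.png

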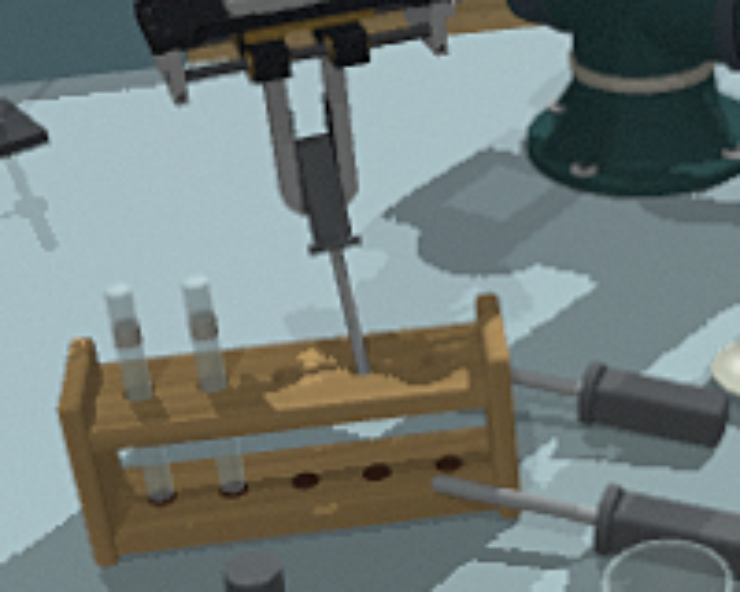

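Call:
{"api": "send_rows", "payload": {"targets": [[[0,0,0.03],0,0.9],[[0,0,0.09],0,0.9],[[0,0,0.16],0,0.9],[[0.01,0.07,0.18],0,0.9],[[0.02,0.14,0.18],0,0.9],[[0.04,0.22,0.18],0,0.9],[[0.05,0.3,0.18],0,0.9],[[0.06,0.38,0.18],0,0.9],[[0.07,0.42,0.18],0,0.9],[[0.07,0.42,0.18],0,0.9]], "force": 55}}

```text
clock: 7.9
tcp_pos: [0.4322, -0.025, 0.2854]
orientation: [-3.141, 0.001, 1.772]
contact_force: [0.8, -0.8, -1.2]
opening: 0.0221
```

```bash
python3 - <<'E'
from h import *
s=ctrl.get_image("scene");cv2.imwrite("pics/d5.png",s)
t=ctrl.get_image("top");cv2.imwrite("pics/d5t.png",t)
print(ctrl.get_state())
E
```

```text
{'clock': 8.0, 'qpos': array([-1.91248262e-01, -1.76173152e-01,  1.46786088e+00, -1.73338782e-03,
        1.85073986e+00, -1.96062425e+00]), 'qd': array([-0.02303447,  0.00314707,  0.00832743,  0.00164532, -0.00445013,
        0.00249075]), 'joint_efforts': array([ 5.65157142e-01, -2.31992358e+01, -3.07414091e+01,  6.72572423e-03,
        6.41459087e-02,  3.28790411e-03]), 'tcp_pos': array([ 0.43203726, -0.02659258,  0.28490709]), 'orientation': array([-3.14018748e+00,  1.22414427e-03,  1.76889861e+00]), 'contact_force': array([-0.21786807, -0.30286729, -0.46755711]), 'ft_torque': array([ 0.04814941,  0.00750847, -0.01679109]), 'opening': 0.02187504679380178}
```

View pics/d5.png

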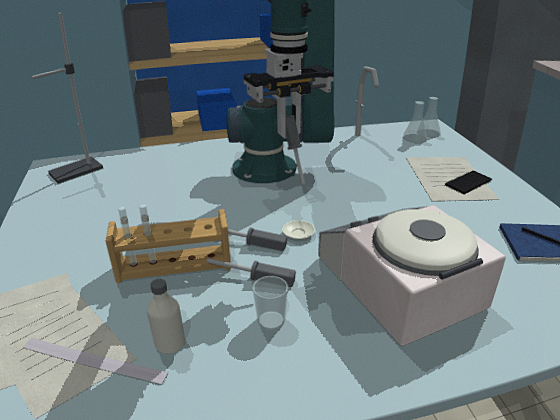

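View pics/d5t.png

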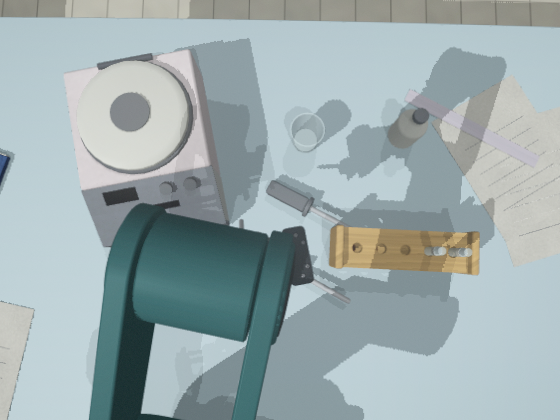

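```bash
python3 - <<'E'
from h import *
s=cv2.imread("pics/d5.png");t=cv2.imread("pics/d5t.png")
cv2.imwrite("pics/e5.png",np.hstack([cv2.resize(s[110:200,260:340],None,fx=5,fy=5,interpolation=cv2.INTER_NEAREST),cv2.resize(t[205:295,215:295],None,fx=5,fy=5,interpolation=cv2.INTER_NEAREST)]))
p=np.array([.432,-.0266,.285])
for th in(28,30,32,34):
    a=np.radians(th);y=1.7689-np.pi/2
    tip=p+[0,0,.019]-.122*np.array([-np.sin(a)*np.cos(y),-np.sin(a)*np.sin(y),np.cos(a)])
    print(th,tip,proj("scene",tip),proj("top",tip))
E
```

```text
28 [ 0.48815531 -0.01532758  0.19628039] [298.51982721 183.09683393] [242.98398008 228.19744986]
30 [ 0.49180694 -0.01459456  0.1983449 ] [299.29160175 182.9784429 ] [242.49156993 225.92323907]
32 [ 0.49538569 -0.01387617  0.20053813] [300.05454481 182.79191441] [241.99818034 223.6783121 ]
34 [ 0.49888723 -0.01317329  0.20285742] [300.80762777 182.53669047] [241.50415222 221.46447849]
```

View pics/e5.png

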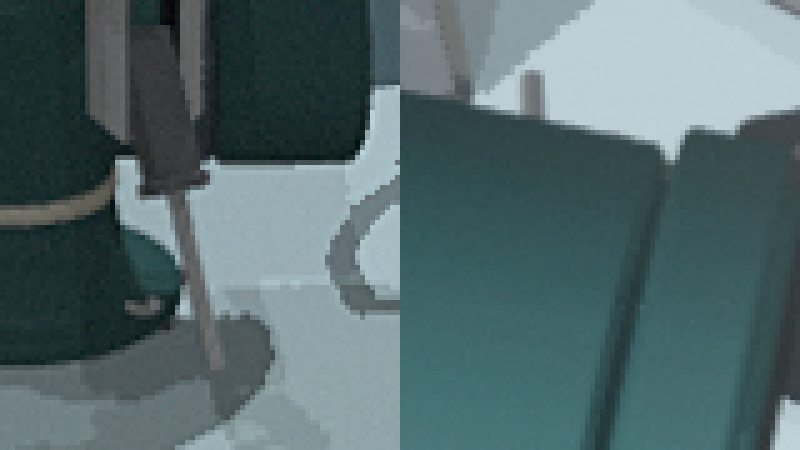

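```bash
python3 - <<'E'
from h import *
np.set_printoptions(precision=4,suppress=True)
tip,e=tri((302.7,183.2),(241.2,219.0));print("tip",tip,e)
p=np.array([.432,-.0266,.304]);d=p-tip;print(d,np.linalg.norm(d))
y=1.7689-np.pi/2
f=d@[np.cos(y),np.sin(y),0];l=d@[-np.sin(y),np.cos(y),0];print("tilt",np.degrees(np.arctan2(-f,d[2])),"lat",l)
C=lambda u,v:(260+u/5-.5,110+v/5-.5)
for q in((148,25),(150,190),(175,193),(217,369)):print(C(*q))
E
```

```text
tip [ 0.5032 -0.0114  0.2031] 0.0024320092237047784
[-0.0712 -0.0152  0.1009] 0.12443350532407962
tilt 35.810805173166166 lat -0.0008859865976921226
(289.1, 114.5)
(289.5, 147.5)
(294.5, 148.1)
(302.9, 183.3)
```

Call:
{"api": "send_rows", "payload": {"targets": [[[0.01,0.05,0],0,0.9],[[0.02,0.11,0],0,0.9],[[0.035,0.17,0],0,0.9],[[0.045,0.21,-0.02],0,0.9],[[0.045,0.225,-0.05],0,0.9],[[0.045,0.225,-0.09],0,0.9],[[0.045,0.225,-0.125],0,0.9],[[0.045,0.225,-0.145],0,0.9],[[0.045,0.225,-0.152],0,0.9],[[0.045,0.225,-0.152],0,0.9]]}}

```text
clock: 9.25
tcp_pos: [0.4592, 0.108, 0.194]
orientation: [-3.141, 0.001, 1.768]
contact_force: [-0.0, 0.2, -0.6]
opening: 0.0217
```

```bash
python3 - <<'E'
from h import *
s=ctrl.get_image("scene");cv2.imwrite("pics/d6.png",cv2.resize(s[150:250,280:420],None,fx=5,fy=5,interpolation=cv2.INTER_NEAREST))
t=ctrl.get_image("top");cv2.imwrite("pics/d6t.png",cv2.resize(t[160:260,75:235],None,fx=5,fy=5,interpolation=cv2.INTER_NEAREST))
x=ctrl.get_state();print({k:x[k] for k in("clock","tcp_pos","orientation","contact_force","ft_torque","qpos")})
E
```

```text
{'clock': 9.35, 'tcp_pos': array([0.45955048, 0.1082561 , 0.19467402]), 'orientation': array([3.14123456e+00, 1.49647981e-03, 1.76856239e+00]), 'contact_force': array([-1.00598587,  0.13584139, -1.25146088]), 'ft_torque': array([ 0.04219517, -0.01551448,  0.02839683]), 'qpos': array([ 1.12272605e-01, -8.53813129e-02,  1.56476632e+00, -1.46649462e-03,
        1.66172298e+00, -1.65642357e+00])}
```

View pics/d6.png

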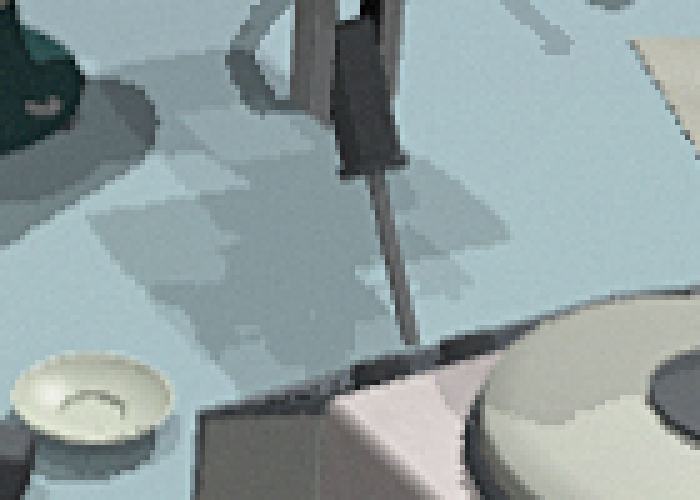

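View pics/d6t.png

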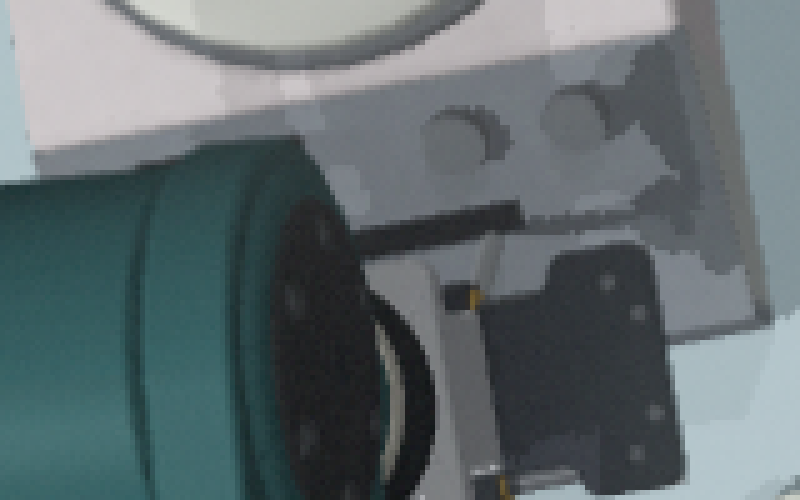

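```bash
python3 - <<'E'
from h import *
np.set_printoptions(precision=4,suppress=True)
T=lambda p:(np.array(p)+.5-[75,160])*5
tcp=np.array([.4595,.1082,.1945]);tip=tcp+[.07,.0146,-.081]
n=np.array([-.5195,-.1047,.848])
print("pred tip crop",T(proj("top",tip)),"scene",proj("scene",tip), (proj("scene",tip)+.5-[280,150])*5)
for d in(.005,.01,.015,.019): print(d,T(proj("top",tip-d*n)))
print(onz("top",75+496/5-.5,160+231/5-.5,.1135))
m,e=tri((280+411/5-.5,150+345/5-.5),(75+496/5-.5,160+231/5-.5));print(m,e)
E
python3 - <<'E'
import cv2
t=cv2.imread("pics/d6t.png")
E
```

```text
pred tip crop [489.2562 236.3198] scene [361.9168 216.9914] [412.084  337.4568]
0.005 [490.7634 230.416 ]
0.01 [492.2556 224.5721]
0.015 [493.733  218.7874]
0.019 [494.9042 214.2015]
[0.5315 0.1204 0.1135]
[0.5318 0.1213 0.1111] 0.0006036626044162535
```

Call:
{"api": "send_rows", "payload": {"targets": [[[0.0015,0.0003,-0.0045],0,0.9],[[0.004,0.0008,-0.009],0,0.9],[[0.0065,0.0013,-0.0135],0,0.9],[[0.0085,0.0018,-0.018],0,0.9],[[0.0098,0.0021,-0.0205],0,0.9],[[0.0105,0.0023,-0.0222],0,0.9],[[0.0112,0.0024,-0.0235],0,0.9],[[0.0118,0.0025,-0.0248],0,0.9],[[0.0123,0.0026,-0.026],0,0.9],[[0.0128,0.0027,-0.0272],0,0.9]]}}

```text
clock: 10.6
tcp_pos: [0.4659, 0.1096, 0.1835]
orientation: [3.141, 0.002, 1.769]
contact_force: [-12.8, -2.5, 20.3]
opening: 0.0215
```

```bash
cat > st.py <<'E'
from h import *
import sys
k=sys.argv[1]
np.set_printoptions(precision=4,suppress=True)
t=ctrl.get_image("top");cv2.imwrite(f"pics/{k}t.png",cv2.resize(t[160:260,75:235],None,fx=5,fy=5,interpolation=cv2.INTER_NEAREST))
x=ctrl.get_state();print(x["clock"],x["tcp_pos"],x["contact_force"],x["ft_torque"])
n=np.array([-.5195,-.1047,.848]);ey=np.array([-.1977,.980,0]);ex=np.cross(ey,n)
tip=x["tcp_pos"]+[.0722,.0128,-.083]-[.5303,.157,.1]
F=x["contact_force"]
print("tip panel mm",[round(1000*float(tip@e),1) for e in(ex,ey,n)],"F panel",[round(float(F@e),1) for e in(ex,ey,n)])
E
python3 st.py d7
```

```text
10.65 [0.4659 0.1096 0.1835] [-12.3023  -2.7884  19.3345] [-0.3218  2.0008  0.0045]
tip panel mm [0.9, -35.4, 0.0] F panel [-0.4, -0.3, 23.1]
```

View pics/d7t.png

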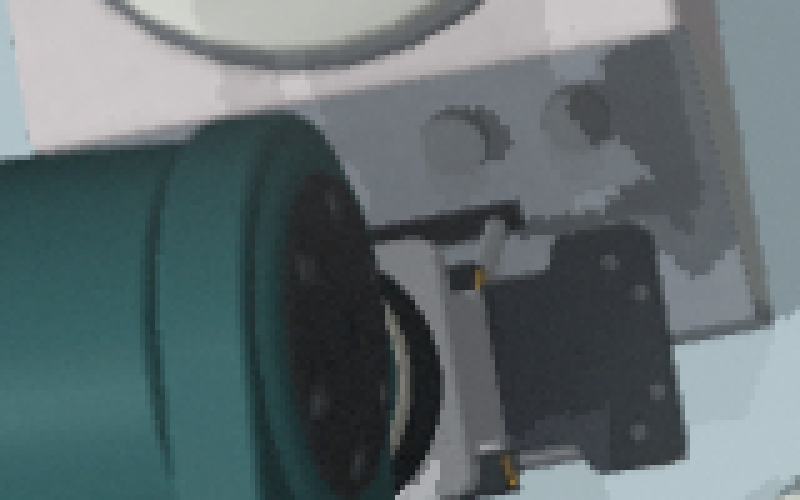

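Call:
{"api": "send_rows", "payload": {"targets": [[[0.0044,0.001,-0.0028],0,0.9],[[0.0044,0.002,-0.0029],0,0.9],[[0.0041,0.0036,-0.0029],0,0.9],[[0.0038,0.0052,-0.0029],0,0.9],[[0.0035,0.0068,-0.0029],0,0.9],[[0.0032,0.0084,-0.0029],0,0.9],[[0.0029,0.01,-0.0029],0,0.9],[[0.0026,0.0116,-0.0029],0,0.9],[[0.0023,0.0128,-0.0029],0,0.9],[[0.002,0.014,-0.0029],0,0.9]]}}

```text
clock: 11.9
tcp_pos: [0.4658, 0.1137, 0.1843]
orientation: [-3.139, 0.011, 1.765]
contact_force: [-6.7, -7.9, 11.1]
opening: 0.0219
```

```bash
python3 st.py d8
```

```text
11.95 [0.4658 0.1139 0.1843] [-7.8743 -8.1942 12.2823] [-2.2335  1.288  -0.5345]
tip panel mm [2.0, -31.2, 0.3] F panel [-1.4, -6.5, 15.4]
```

Call:
{"api": "send_rows", "payload": {"targets": [[[0.0018,0.006,-0.0042],0,0.9],[[0.0012,0.009,-0.0042],0,0.9],[[0.0006,0.0115,-0.0042],0,0.9],[[0,0.014,-0.0042],0,0.9],[[-0.0005,0.0165,-0.0042],0,0.9],[[-0.001,0.019,-0.0042],0,0.9],[[-0.0015,0.0215,-0.0042],0,0.9],[[-0.002,0.024,-0.0042],0,0.9],[[-0.0025,0.0265,-0.0042],0,0.9],[[-0.003,0.0283,-0.0042],0,0.9]]}}

```text
clock: 13.2
tcp_pos: [0.4637, 0.1268, 0.1847]
orientation: [-3.138, 0.02, 1.761]
contact_force: [-4.6, -8.7, 10.7]
opening: 0.0216
```

```bash
python3 st.py d9
```

```text
13.25 [0.4636 0.1271 0.1847] [-6.5463 -7.1081 11.5248] [-1.9011  1.0318 -0.4376]
tip panel mm [2.6, -17.8, 0.4] F panel [-0.5, -5.7, 13.9]
```

View pics/d9t.png

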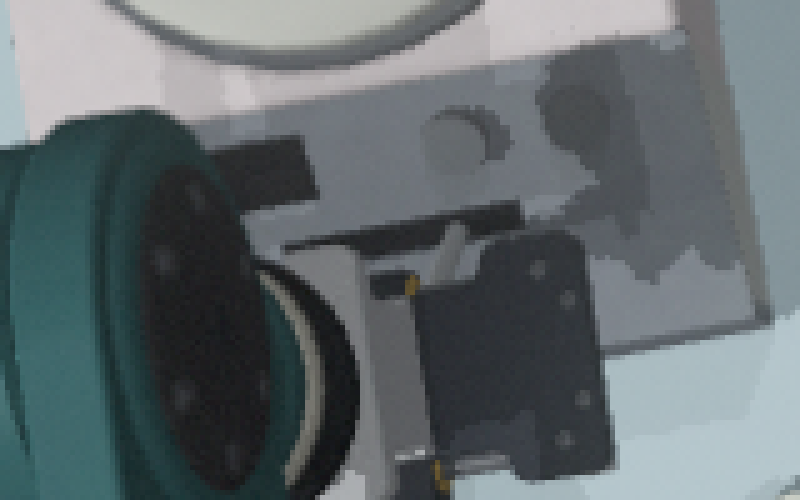

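Call:
{"api": "send_rows", "payload": {"targets": [[[0.0018,0.006,-0.0042],0,0.9],[[0.0012,0.009,-0.0042],0,0.9],[[0.0006,0.0115,-0.0042],0,0.9],[[0,0.014,-0.0042],0,0.9],[[-0.0005,0.0165,-0.0042],0,0.9],[[-0.001,0.019,-0.0042],0,0.9],[[-0.0015,0.0215,-0.0042],0,0.9],[[-0.002,0.024,-0.0042],0,0.9],[[-0.0025,0.0265,-0.0042],0,0.9],[[-0.003,0.0283,-0.0042],0,0.9]]}}

```text
clock: 14.5
tcp_pos: [0.4615, 0.1402, 0.1851]
orientation: [-3.138, 0.027, 1.757]
contact_force: [-6.4, -8.3, 11.1]
opening: 0.0215
```

```bash
python3 st.py d10
```

```text
14.55 [0.4614 0.1403 0.1851] [-5.6351 -8.1198 10.74  ] [-2.1702  0.8917 -0.5428]
tip panel mm [3.2, -4.5, 0.4] F panel [-0.4, -6.8, 12.9]
```

Call:
{"api": "send_rows", "payload": {"targets": [[[0.0018,0.006,-0.0042],0,0.9],[[0.0012,0.009,-0.0042],0,0.9],[[0.0006,0.0115,-0.0042],0,0.9],[[0,0.014,-0.0042],0,0.9],[[-0.0005,0.0165,-0.0042],0,0.9],[[-0.001,0.019,-0.0042],0,0.9],[[-0.0015,0.0215,-0.0042],0,0.9],[[-0.002,0.024,-0.0042],0,0.9],[[-0.0025,0.0265,-0.0042],0,0.9],[[-0.003,0.0283,-0.0042],0,0.9]]}}

```text
clock: 15.8
tcp_pos: [0.4592, 0.1532, 0.1853]
orientation: [-3.137, 0.036, 1.753]
contact_force: [-7.1, -9.2, 11.5]
opening: 0.0221
```

```bash
python3 st.py d11
```

```text
15.85 [0.4592 0.1533 0.1853] [-5.8711 -7.4976 11.4612] [-2.2661  0.8299 -0.528 ]
tip panel mm [3.7, 8.7, 0.5] F panel [-0.1, -6.2, 13.6]
```

View pics/d11t.png

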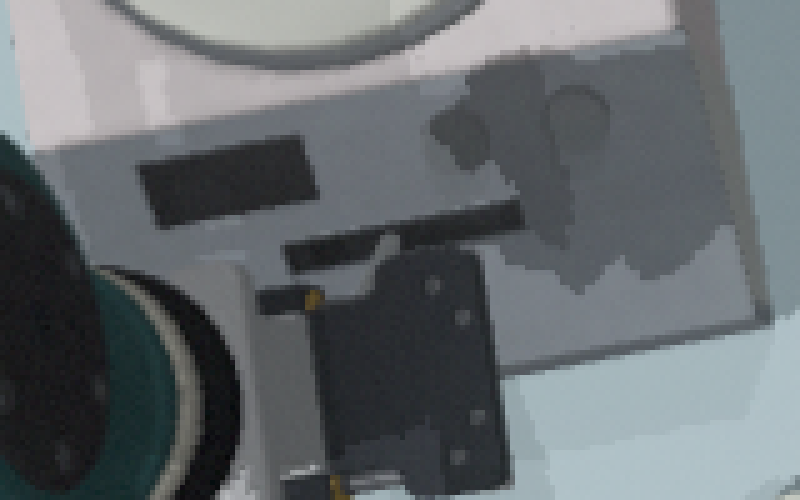

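Call:
{"api": "send_rows", "payload": {"targets": [[[0.0018,0.006,-0.0042],0,0.9],[[0.0012,0.009,-0.0042],0,0.9],[[0.0006,0.0115,-0.0042],0,0.9],[[0,0.014,-0.0042],0,0.9],[[-0.0005,0.0165,-0.0042],0,0.9],[[-0.001,0.019,-0.0042],0,0.9],[[-0.0015,0.0215,-0.0042],0,0.9],[[-0.002,0.024,-0.0042],0,0.9],[[-0.0025,0.0265,-0.0042],0,0.9],[[-0.003,0.0283,-0.0042],0,0.9]]}}

```text
clock: 17.1
tcp_pos: [0.457, 0.1662, 0.1856]
orientation: [-3.136, 0.045, 1.749]
contact_force: [-4.6, -9.2, 10.6]
opening: 0.0215
```

```bash
python3 st.py d12
```

```text
17.15 [0.457  0.1664 0.1856] [-6.0405 -7.2126 10.3587] [-2.266   0.8852 -0.5824]
tip panel mm [4.2, 21.9, 0.5] F panel [-0.7, -5.9, 12.7]
```

Call:
{"api": "send_rows", "payload": {"targets": [[[0.0018,0.006,-0.0042],0,0.9],[[0.0012,0.009,-0.0042],0,0.9],[[0.0006,0.0115,-0.0042],0,0.9],[[0,0.014,-0.0042],0,0.9],[[-0.0005,0.0165,-0.0042],0,0.9],[[-0.001,0.019,-0.0042],0,0.9],[[-0.0015,0.0215,-0.0042],0,0.9],[[-0.002,0.024,-0.0042],0,0.9],[[-0.0025,0.0265,-0.0042],0,0.9],[[-0.003,0.0283,-0.0042],0,0.9]]}}

```text
clock: 18.4
tcp_pos: [0.4555, 0.1814, 0.1826]
orientation: [-3.135, 0.049, 1.748]
contact_force: [2.4, -5.7, -1.3]
opening: 0.0219
```

```bash
python3 st.py d13
```

```text
18.45 [0.4556 0.1814 0.1826] [ 1.4475 -5.6305 -1.912 ] [-1.589  -0.376  -0.3781]
tip panel mm [3.9, 36.9, -2.9] F panel [-0.8, -5.8, -1.8]
```

View pics/d13t.png

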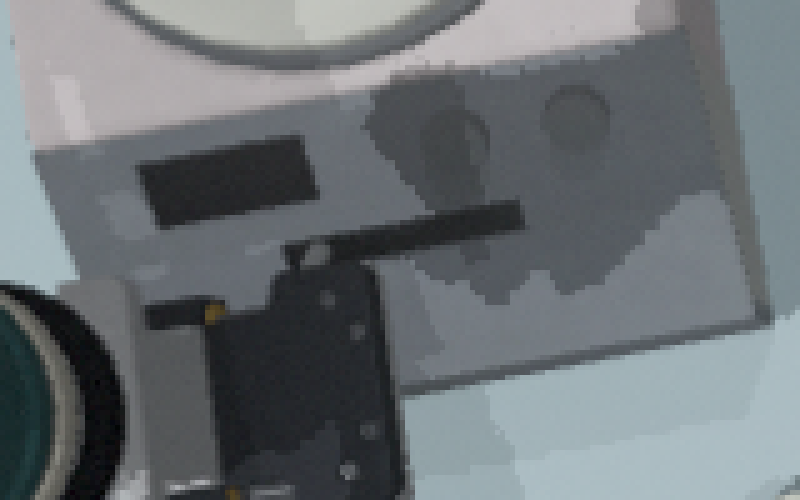

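Call:
{"api": "send_rows", "payload": {"targets": [[[0.0013,-0.003,0],0,0.9],[[0.0013,-0.003,0.0004],0,0.9],[[0.0025,-0.0028,-0.0014],0,0.9],[[0.004,-0.0025,-0.0038],0,0.9],[[0.0053,-0.0022,-0.006],0,0.9],[[0.0067,-0.002,-0.0083],0,0.9],[[0.008,-0.0017,-0.0105],0,0.9],[[0.0095,-0.0014,-0.013],0,0.9],[[0.0108,-0.0012,-0.0151],0,0.9],[[0.0108,-0.0012,-0.0151],0,0.9]]}}

```text
clock: 19.7
tcp_pos: [0.4613, 0.1807, 0.175]
orientation: [-3.135, 0.049, 1.748]
contact_force: [-4.3, -2.0, 5.4]
opening: 0.0216
```

```bash
python3 st.py d14
```

```text
19.75 [0.4613 0.1807 0.175 ] [-3.8745 -1.5296  5.0386] [-0.1642  0.8249 -0.063 ]
tip panel mm [4.5, 35.1, -12.3] F panel [-0.8, -0.7, 6.4]
```

Call:
{"api": "send_rows", "payload": {"targets": [[[0.0015,0.0003,-0.0025],0,0.9],[[0.003,0.0006,-0.005],0,0.9],[[0.0045,0.0009,-0.0075],0,0.9],[[0.006,0.0012,-0.01],0,0.9],[[0.0075,0.0015,-0.0122],0,0.9],[[0.009,0.0018,-0.0147],0,0.9],[[0.0104,0.0021,-0.017],0,0.9],[[0.0104,0.0021,-0.017],0,0.9],[[0.0104,0.0021,-0.017],0,0.9],[[0.0104,0.0021,-0.017],0,0.9]]}}

```text
clock: 21.0
tcp_pos: [0.4647, 0.1814, 0.1705]
orientation: [-3.132, 0.049, 1.748]
contact_force: [-16.0, -3.4, 22.5]
opening: 0.0215
```

```bash
python3 st.py d15; python3 - <<'E'
from h import *
cv2.imwrite("pics/d15s.png",ctrl.get_image("scene"))
E
```

```text
21.05 [0.4647 0.1814 0.1705] [-16.1094  -3.424   22.3994] [-0.9444  2.9459 -0.2451]
tip panel mm [5.1, 35.2, -17.9] F panel [-2.1, -0.2, 27.7]
```

View pics/d15s.png

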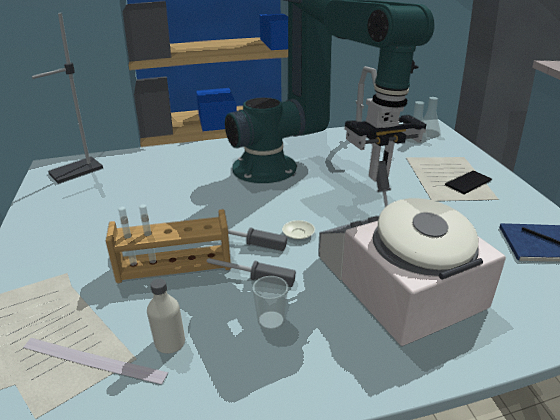

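Call:
{"api": "send_rows", "payload": {"targets": [[[-0.006,-0.0012,0.0095],0,0.9],[[-0.014,-0.0028,0.0225],0,0.9],[[-0.023,-0.0046,0.037],0,0.9],[[-0.032,-0.0064,0.052],0,0.9],[[-0.042,-0.0085,0.075],0,0.9],[[-0.055,-0.011,0.12],0,0.9],[[-0.06,-0.03,0.16],0,0.9],[[-0.07,-0.09,0.17],0,0.9],[[-0.08,-0.17,0.17],0,0.9],[[-0.09,-0.25,0.17],0,0.9]]}}

```text
clock: 22.35
tcp_pos: [0.4103, 0.0303, 0.2735]
orientation: [-3.133, 0.05, 1.749]
contact_force: [0.7, -0.9, -0.6]
opening: 0.0219
```

Call:
{"api": "send_rows", "payload": {"targets": [[[-0.004,-0.07,0],0,0.9],[[-0.01,-0.16,0],0,0.9],[[-0.015,-0.25,0],0,0.9],[[-0.02,-0.34,0],0,0.9],[[-0.025,-0.42,0],0,0.9],[[-0.03,-0.48,0],0,0.9],[[-0.031,-0.512,-0.02],0,0.9],[[-0.031,-0.512,-0.05],0,0.9],[[-0.031,-0.512,-0.08],0,0.9],[[-0.031,-0.512,-0.083],0,0.9]]}}

```text
clock: 23.6
tcp_pos: [0.391, -0.2748, 0.221]
orientation: [-3.13, 0.046, 1.751]
contact_force: [-0.1, 0.6, -1.4]
opening: 0.0216
```

```bash
python3 - <<'E'
from h import *
s=ctrl.get_image("scene");t=ctrl.get_image("top")
x=ctrl.get_state();print({k:x[k] for k in("clock","tcp_pos","orientation","contact_force","qpos")})
a=cv2.resize(s[150:270,110:240],None,fx=3,fy=3,interpolation=cv2.INTER_NEAREST)
b=cv2.resize(t[200:320,320:450],None,fx=3,fy=3,interpolation=cv2.INTER_NEAREST)
cv2.imwrite("pics/d16.png",np.hstack([a,b]))
cv2.imwrite("pics/d16s.png",s)
tip=x["tcp_pos"]+[.068,.0125,-.0865];print("pred",tip,proj("scene",tip),proj("top",tip))
E
```

```text
{'clock': 23.7, 'tcp_pos': array([ 0.39175395, -0.27580452,  0.22321046]), 'orientation': array([-3.13269319,  0.04903271,  1.75017719]), 'contact_force': array([ 0.56387184, -0.11563703, -0.6271196 ]), 'qpos': array([-0.70388594, -0.09665931,  1.51983951, -0.03824457,  1.68607118,
       -2.45885877])}
pred [ 0.45975395 -0.26330452  0.13671046] [186.13588863 214.28811038] [384.35812152 248.09702909]
```

View pics/d16.png

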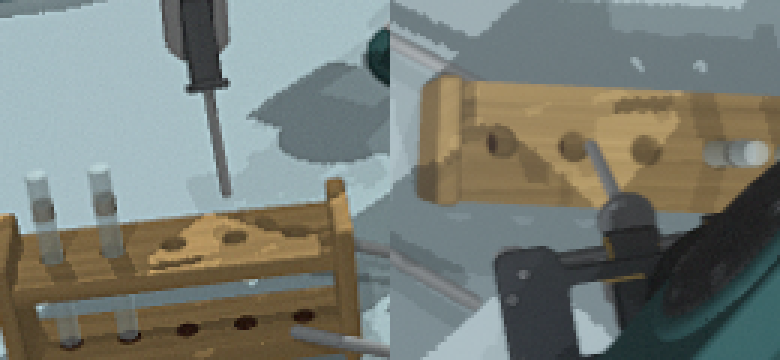

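View pics/d16s.png

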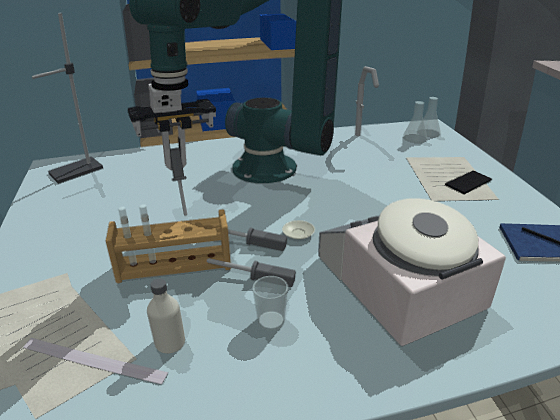

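```bash
python3 - <<'E'
from h import *
np.set_printoptions(precision=4,suppress=True)
print(tri((184.8,214.4),(386.8,247.2)))
t=cv2.imread("pics/d16.png")
for n,p in(("top",(320+(573-390)/3-.5,200+145/3-.5)),("scene",(110+234/3-.5,150+238/3-.5))): print("hole",n,onz(n,*p,.1))
E
```

```text
(array([ 0.4615, -0.2668,  0.138 ]), np.float64(0.0011684898946397557))
hole top [ 0.4606 -0.2641  0.1   ]
hole scene [ 0.462  -0.2645  0.1   ]
```

Call:
{"api": "send_rows", "payload": {"targets": [[[0.006,0.0033,0],0,0.9],[[0.006,0.0033,-0.015],0,0.9],[[0.006,0.0033,-0.03],0,0.9],[[0.006,0.0033,-0.045],0,0.9],[[0.006,0.0033,-0.055],0,0.9],[[0.006,0.0033,-0.065],0,0.9],[[0.006,0.0033,-0.073],0,0.9],[[0.006,0.0033,-0.079],0,0.9],[[0.006,0.0033,-0.08],0,0.9],[[0.006,0.0033,-0.08],0,0.9]]}}

```text
clock: 24.95
tcp_pos: [0.3954, -0.2739, 0.1754]
orientation: [-3.133, 0.049, 1.75]
contact_force: [-0.7, -0.6, -0.7]
opening: 0.0215
```

```bash
cat > v.py <<'E'
from h import *
import sys
np.set_printoptions(precision=4,suppress=True)
s=ctrl.get_image("scene");t=ctrl.get_image("top")
x=ctrl.get_state();print({k:x[k] for k in("clock","tcp_pos","orientation","contact_force","ft_torque")})
a=cv2.resize(s[150:270,110:240],None,fx=3,fy=3,interpolation=cv2.INTER_NEAREST)
b=cv2.resize(t[200:320,320:450],None,fx=3,fy=3,interpolation=cv2.INTER_NEAREST)
cv2.imwrite(f"pics/{sys.argv[1]}.png",np.hstack([a,b]))
E
python3 v.py d17
```

```text
{'clock': 25.05, 'tcp_pos': array([ 0.3955, -0.2739,  0.1755]), 'orientation': array([-3.1331,  0.0495,  1.7502]), 'contact_force': array([-0.4514, -0.7025, -0.4247]), 'ft_torque': array([0.1536, 0.0428, 0.004 ])}
```

View pics/d17.png

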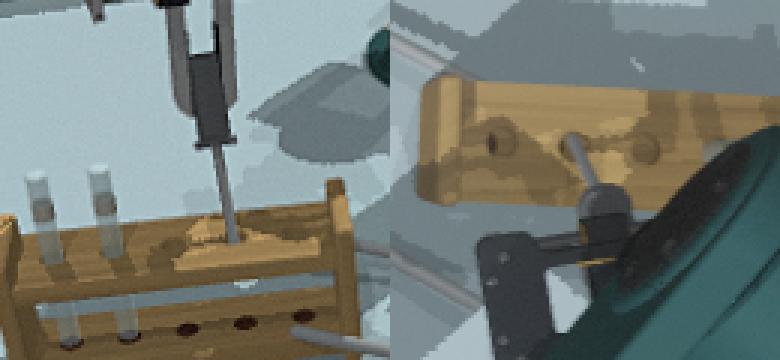

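Call:
{"api": "send_rows", "payload": {"targets": [[[0.0094,0.0014,0.0043],0,0.9],[[0.0191,0.0028,0.0095],0,0.9],[[0.0325,0.0047,0.0149],0,0.9],[[0.0463,0.0067,0.0194],0,0.9],[[0.0604,0.0088,0.0232],0,0.9],[[0.0749,0.0109,0.0262],0,0.9],[[0.0895,0.013,0.0283],0,0.9],[[0.1043,0.0151,0.0296],0,0.9],[[0.1192,0.0173,0.03],0,0.9],[[0.1192,0.0173,0.03],0,0.9]], "force": 7}}

```text
clock: 26.3
tcp_pos: [0.4678, -0.2637, 0.1933]
orientation: [-3.133, 0.05, 1.751]
contact_force: [-0.1, 0.1, -0.9]
opening: 0.0223
```

```bash
python3 v.py d18
```

```text
{'clock': 26.4, 'tcp_pos': array([ 0.4674, -0.2639,  0.1935]), 'orientation': array([-3.1336,  0.0506,  1.7502]), 'contact_force': array([ 0.1358,  0.3404, -0.8342]), 'ft_torque': array([ 0.0837,  0.0255, -0.0306])}
```

View pics/d18.png

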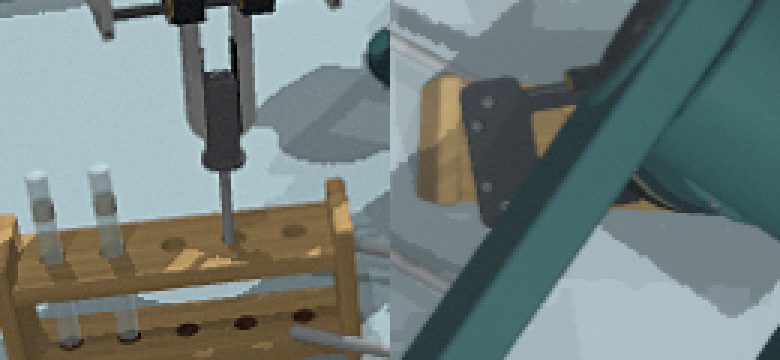

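Call:
{"api": "send_rows", "payload": {"targets": [[[-0.002,0,-0.01],0,0.9],[[-0.004,0,-0.022],0,0.9],[[-0.006,-0.001,-0.035],0,0.9],[[-0.008,-0.001,-0.048],0,0.9],[[-0.01,-0.001,-0.061],0,0.9],[[-0.011,-0.001,-0.074],0,0.9],[[-0.011,-0.001,-0.087],0,0.9],[[-0.011,-0.001,-0.1],0,0.9],[[-0.011,-0.001,-0.11],0,0.9],[[-0.011,-0.001,-0.114],0,0.9]], "force": 7}}

```text
clock: 27.65
tcp_pos: [0.4606, -0.2644, 0.1252]
orientation: [-3.133, 0.05, 1.75]
contact_force: [-2.2, 0.8, 6.0]
opening: 0.0223
```

```bash
python3 v.py d19
```

```text
{'clock': 27.75, 'tcp_pos': array([ 0.4609, -0.2646,  0.1254]), 'orientation': array([-3.134 ,  0.051 ,  1.7502]), 'contact_force': array([-0.0875,  0.5486, -1.1424]), 'ft_torque': array([0.0537, 0.0007, 0.0174])}
```

View pics/d19.png

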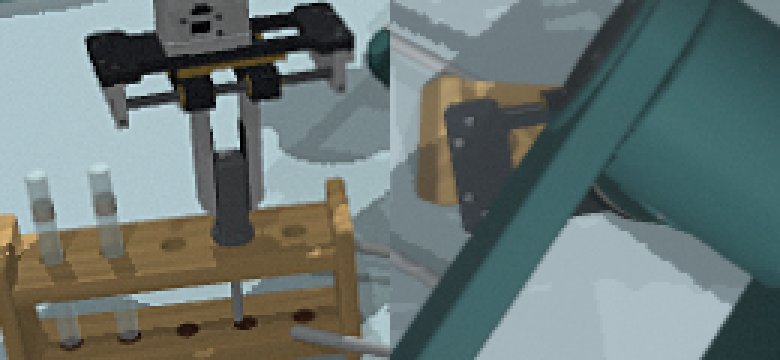

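Call:
{"api": "send_rows", "payload": {"targets": [[[0,0,-0.003],0,0.9],[[0,0,-0.003],0,0.5],[[0,0,-0.003],0,0.45],[[0,0,-0.003],0,0.45],[[0,0,-0.003],0,0.45],[[0,0,-0.003],0,0.45],[[0,0,-0.003],0,0.45],[[0,0,0.02],0,0.45],[[0,0,0.06],0,0.45],[[0,0,0.12],0,0.45]], "force": 7}}

```text
clock: 29.0
tcp_pos: [0.4605, -0.2643, 0.198]
orientation: [-3.133, 0.05, 1.75]
contact_force: [-0.3, -0.2, -0.0]
opening: 0.0518
```

Now rise clear and look.

Call:
{"api": "send_rows", "payload": {"targets": [[[0,0,0.06],0,0.45],[[0,0,0.13],0,0.45],[[-0.03,0.03,0.17],0,0.45],[[-0.07,0.1,0.19],0,0.45],[[-0.1,0.17,0.2],0,0.45],[[-0.14,0.25,0.2],0,0.45],[[-0.17,0.33,0.2],0,0.45],[[-0.2,0.38,0.2],0,0.45],[[-0.2,0.4,0.2],0,0.45],[[-0.2,0.4,0.2],0,0.45]]}}

```text
clock: 30.25
tcp_pos: [0.341, -0.0242, 0.3187]
orientation: [-3.134, 0.051, 1.752]
contact_force: [0.1, 0.3, -1.6]
opening: 0.0516
```

```bash
python3 v.py d20; python3 - <<'E'
from h import *
a=ctrl.get_image("scene");b=ctrl.get_image("top");cv2.imwrite("pics/d21.png",np.hstack([cv2.resize(a,(400,300)),cv2.resize(b,(400,300))]))
cv2.imwrite("pics/d22.png",np.hstack([cv2.resize(a[195:300,310:510],(400,210)),cv2.resize(b[200:305,300:500],(400,210))]))
E
```

```text
{'clock': 30.35, 'tcp_pos': array([ 0.3411, -0.025 ,  0.318 ]), 'orientation': array([-3.1325,  0.0502,  1.7496]), 'contact_force': array([ 0.0039, -0.4997,  0.2326]), 'ft_torque': array([ 0.0413, -0.0299,  0.0224])}
```

View pics/d20.png

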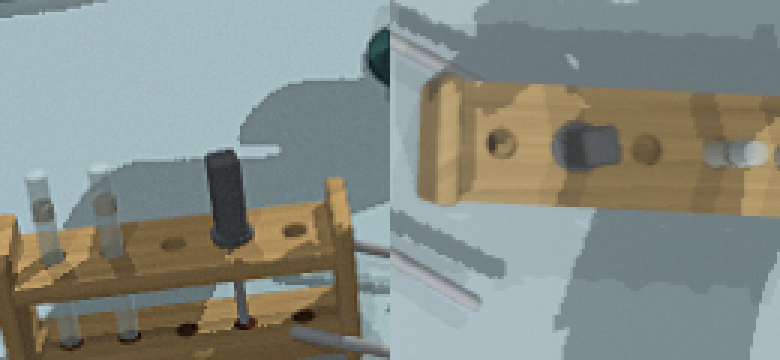

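View pics/d21.png

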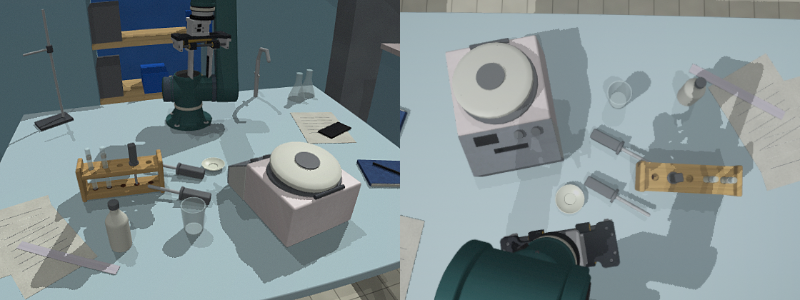

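View pics/d22.png

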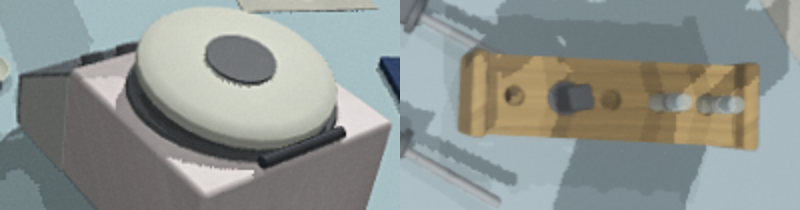

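```bash
python3 - <<'E'
from h import *
print(tri((183.2,200.5),(390.8,248.0)))
ctrl.close_job()
E
```

```text
(array([ 0.45972666, -0.26617038,  0.17224564]), np.float64(0.0009245064274796128))
the job is handed in; nothing more can be done
```

I took the small pin from the rack's second hole and tilted it to about 35° by levering it in a light grip against the rim of its own hole. I then felt along the slot with it. The tip dropped in near the left end, at about panel y +35 mm by my estimate; that estimate ran a few mm high, and the hole can be no farther out than +30.

The plunger went fully home: the tip reached about 18 mm below the slot floor with 28 N at the stop. The camera images show the lid ajar, both while I pushed and at the end. After that I straightened the pin in the rack hole, seated it, let go and moved the arm clear. The job was handed in at about 30 s of the 51 s allowed.

**Last checks:**
- **Pin:** its top is at (0.460, -0.266, 0.172) m, within 3 mm of where it stood at the start, upright with the collar on the rack.
- **Bystanders:** the beaker, bottle and dish are at the same pixels as at the start.
- **Arm:** it is clear of everything and the force reading is about zero.

**Disagreements and oddities:**
- **Look-alike pins:** the two larger pins were lying on the bench when I looked again after the first two moves. The force readings showed no contact, so I think they fell over by themselves. They are still on the bench.
- **Slot height:** the real slot floor was about 4 mm higher than the camera estimate.
- **Tool tilt:** pressing on the slot floor left the tool tilted about 0.05 rad for the rest of the job.

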